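Return a ratcheted inspection turntable to its start stop

ROBOT

A 7-joint arm with a two-finger parallel gripper is mounted at the origin on the work surface. World frame = base frame: x ahead of the robot, y to its left, z up, the work surface at z = 0. Lengths are in m, angles in rad, forces in N, time in s.
With the tool pointing down it reaches from about 0.4 to 0.85 m from the base axis. Payload 10.4 kg.
Tool frame: the origin (TCP) lies at the very end of the fingers, on their centre line; the grasp point (between the pads) lies r.tcp_to_grasp behind it (r.tcp_to_grasp is the distance from the TCP to the grasp point, in m); z points along the fingers, y is the line along which they close (so a half turn about z gives the same grasp; the last joint's range is limited). The gripper opens to 87 mm and grips with 3 to 60 N. Pads are 19 mm wide; open, the fingers measure 117 mm over their backs; the gripper's body (75 mm by 190 mm) begins 51 mm behind the grasp point.
Start: joints at [-1.26, 0.332, -0.065, 1.46, 0.022, 1.35, -0.088], TCP at [0.205, 0.591, 0.186] pointing down, gripper open.
Joint ranges: [-2.6, 2.6], [-0.5, 2.12], [-1.47, 1.34], [0.16, 2.42], [-1.27, 4.41], [0.06, 2.06], [-2.6, 2.6]. Speed limits (rad/s): [2.22, 2.22, 2.79, 2.79, 3.14, 3.14, 3.14].

INTERFACE

Orientations are given as a unit quaternion [x, y, z, w].
In Python, from bench import monitor, cams, ticket, r gives the robot as it stands.
- The arm moves only by the shell command python3 -m crank 'ROWS' [OPENING] [FORCE]. ROWS is a JSON object whose one key "steps" holds a list of rows, each a list of 2 entries, a list of its own where there are three numbers: the shift along the world's x, y, z in units of 25 mm (1.0 is 25 mm), then the turn, a rotation vector about the world's x, y, z in units of 5 degrees (1.0 is 5 degrees). In form: {"steps": [[[x, y, z], [ax, ay, az]], ...]}. A call has 1 to 10 rows; each row shifts and turns the commanded pose from where the row before left it; what a row does not reach is not made up. A row lasts 1/12 s, in which the tool goes at most 41.7 mm and 7.16 degrees, less where a joint would pass 70% of its speed; a pose out of reach is approached as far as the arm can. A call is refused whole if a number of a shift passes 1 or a number of a turn 1, either way. A call with a gripper value outside its range is refused whole. OPENING is the finger opening in mm, from 0 to 87, set as the call begins (- or left out, the last holds). The fingers move at their own pace and stop on an object; FORCE is the grip in N (left out, the last holds). Time passes only in rows, so rows that do not move let the fingers close. It gives the time, the measured TCP pose, the force, the opening and the grip force at its end, in the units of the state.
- monitor.read_state(): the state, without advancing time (a new reading comes with each control period).
- cams.camera(name): name is "scene" or "top" or "wrist"; returns a dict with "pixels" (400x640x3 uint8, blue, green, red), "z_map" (400x640 float32, m along the optical axis (not along the pixel's ray), 0 where there is no reading), "vfov" (degrees; the focal length in pixels is half the picture's height over the tangent of half this angle, whatever the lens; pixels are square), "cx", "cy" (the principal point, pixels), "T" (4x4, takes a point from camera to world coordinates). Camera axes: x right, y up, looking along -z (the intrinsics and any distortion apply to the point x, -y, -z); pixel columns grow to the right and rows downward; lengths in m; the calibration is good to about 2 mm. A picture is of the moment at which its call begins.
- ticket.close_job(): hands the job in; it is judged then, once.
The state is a dict: "time": time; "joint_positions": joint angles; "joint_vel": joint speeds; "joint_torque": joint torques, N m; "ee_pos": TCP position; "eef_rot": TCP orientation; "ft_force": force on the tool from outside, world axes, zero at the start; "torque": the same for the moment, N m; "width": finger opening in m; "grip_force": force on a finger pad.
Only numpy, scipy, OpenCV 4.12 (cv2) and the standard library are available. Lean on these libraries where they do the work, as an engineer would, in place of code of your own. Each camera call takes 0.05 s, during which the arm holds its last target. There are 200 camera calls.

TASK

The ratchet turntable with the black coupler on it has been stepped round and must go back to its start. Swing the yellow pawl clear of the teeth, turn the table back clockwise (seen from above) by its upright blue handle until its red lug presses on the dark stop post with about 10 N, hold that a moment, then swing the pawl back fully in between the teeth and let go of everything. Go gently: never force the wheel against the pawl or the lug hard into the post, and leave the other things on the shelf where they are.

Things in the scene. Friction and masses are not known exactly. Their poses are not given: they have to be found in the camera images.
- fixture: the turntable's grey round base, 264 mm across and 12 mm thick, fixed to the shelf; origin on the turning axis at shelf level, z up. At the base's yaw 0 the pawl is on its +y side, the stop post on its -y side, and the blue handle on its -x side.
- axis (a point): point on the vertical turning axis, on the deck's top, 42 mm above the shelf. Deck: aluminium disc, radius 77 mm, with a bolted-down black swivel coupler (120 x 75 mm, 65 mm high over the deck, long side square to the direction of the handle). Under it is the steel ratchet wheel: 10 teeth 14 mm deep, tips at radius 94 mm, 17 to 32 mm above the shelf.
- turntable (a joint): turntable angle (rad), growing anticlockwise seen from above (forwards). Starts near 1.26 (two teeth forwards); must go back, clockwise, to the stop, met somewhere between -0.14 and +0.14 (the post is clamped differently each time: find it by feel). Turns by hand, stays where left: friction takes 1.7 N at the handle. With the pawl in it has about 0.18 rad of play each way about 0.
- handle (a point): the upright round blue handle on the deck: 18 mm thick, from 46 to 92 mm above the shelf, 70 mm from the turning axis; this point is on its centre line 80 mm above the shelf. It does not spin by itself but slips in a light grip.
- pawl (a joint): pawl angle (rad): 0 fully in (on its inner stop, nose 11 mm deep between two teeth), growing as it swings outwards, clockwise seen from above; nose clear of the teeth from 0.2, swing it past 0.3 before turning, travel ends at 0.8. Stays where left: friction takes 1.2 N at the knob. Goes in only at a gap, as there is at the stop. Over 15 N between pawl and teeth is too hard.
- pawl_knob (a point): upright round yellow knob on the pawl's nose end: 16 mm thick, from 32 to 82 mm above the shelf; this point is on its centre line 70 mm above the shelf. It runs round the pawl pivot at 66 mm.
- pawl_pivot (a point): the pawl's vertical pivot, 30 mm above the shelf (bolt head up to 41 mm).
- putlog_coupler: bystander: loose galvanised putlog coupler, about 50 x 105 x 60 mm; origin at its underside.
- socket_adaptor: bystander: loose upright steel socket adaptor, 38 mm across, 62 mm high; origin at its underside.
- lug (a point): middle of red lug's outer part (14 mm wide, radius 75 to 118 mm, 32 to 42 mm high), which meets the 14 mm thick dark post (sprung, 8 N/mm) at radius 108 mm, 48 mm high. Post force = 0.65 x (sideways handle force - 1.7 N). Press 10 N for half a second (17 N sideways at the handle; a limp grip yields); under 6 N (11 N at the handle) is too little, over 15 N (25 N) too hard.

How it is judged:
By the outcome, as a careful person would: the job done as asked, in the order asked, and still so for the second after the job is handed in, with the robot touching nothing.
It also fails if it takes over 69 s, if anything falls off the work surface, if the arm or the gripper's body presses on something with over 40 N, if the wrist force passes 120 N, or if a joint passes its speed limit or range.

## Working session

There is one attempt and no reset: what is moved stays moved. The work goes in short steps, Python scripts to look and compute and a shell command to move; the robot and the scene stay as the last step left them, time stands still between calls to the robot, and variables do not carry over. Pictures are saved under pics/ and viewed, at most 10 in all, crops included, and the job is handed in when it is done.

```bash
mkdir -p pics; ls
cat > h.py <<'E'
import numpy as np, cv2
from bench import monitor, cams, ticket, r
def cam(n):
    c=cams.camera(n); c['f']=200/np.tan(np.radians(c['vfov'])/2); return c
def pts(c,uv):
    uv=np.atleast_2d(uv).astype(float); T=np.array(c['T'])
    z=c['z_map'][uv[:,1].astype(int),uv[:,0].astype(int)]
    p=np.c_[(uv[:,0]-c['cx'])/c['f']*z,-(uv[:,1]-c['cy'])/c['f']*z,-z]
    return p@T[:3,:3].T+T[:3,3]
def plane(c,uv,h):
    uv=np.atleast_2d(uv).astype(float); T=np.array(c['T'])
    d=np.c_[(uv[:,0]-c['cx'])/c['f'],-(uv[:,1]-c['cy'])/c['f'],-np.ones(len(uv))]@T[:3,:3].T
    return T[:3,3]+d*((h-T[2,3])/d[:,2:3])
E
python3 - <<'E'
from h import *
for n in("scene","top","wrist"):
    c=cam(n); print(n,{k:v for k,v in c.items() if k not in('pixels','z_map')}); cv2.imwrite(f'pics/{n}0.png',c['pixels'])
    np.savez(f'{n}0.npz',**c)
s=monitor.read_state();print(s, r.tcp_to_grasp)
E
```

```text
pics
scene {'vfov': 47.72584701767075, 'cx': 326.7038627326592, 'cy': 194.27780534767638, 'T': array([[ 0.86862197, -0.3411135 ,  0.359357  ,  0.9068151 ],
       [ 0.49537976,  0.61214356, -0.61634338, -0.65790903],
       [-0.00973503,  0.71338759,  0.70070206,  0.80859737],
       [ 0.        ,  0.        ,  0.        ,  1.        ]]), 'f': np.float64(452.1152888065701)}
top {'vfov': 47.42241399069228, 'cx': 319.7766356518983, 'cy': 196.61206711565146, 'T': array([[ 7.92488598e-03,  9.86889960e-01, -1.61199882e-01,
         3.77512055e-01],
       [-9.99968394e-01,  7.92409771e-03, -6.47785978e-04,
         4.70601354e-03],
       [ 6.38070142e-04,  1.61199921e-01,  9.86921566e-01,
         1.09044907e+00],
       [ 0.00000000e+00,  0.00000000e+00,  0.00000000e+00,
         1.00000000e+00]]), 'f': np.float64(455.3706901285904)}
wrist {'vfov': 64.7643015256921, 'cx': 320.4105512269641, 'cy': 200.62210527337265, 'T': array([[ 3.27292111e-01, -9.17381100e-01, -2.26476912e-01,
         1.43105327e-01],
       [ 9.44922812e-01,  3.17532148e-01,  7.93360831e-02,
         6.12472979e-01]
[... 266 characters left out ...]
.3327163 , -0.06470926,  1.46071894,  0.02157933,
        1.34988326, -0.08848987]), 'joint_vel': array([-1.38578363e-03, -3.17555803e-03,  2.61192089e-04, -2.27667431e-03,
       -1.33864161e-03, -6.60966954e-05, -1.11590807e-03]), 'joint_torque': array([ 6.22250009e-04, -6.23633552e+01,  2.45870888e-02, -3.90140748e+01,
       -6.13221223e-02,  3.72098805e-02,  6.82530776e-05]), 'ee_pos': array([0.20467583, 0.59020395, 0.1850573 ]), 'eef_rot': array([ 1.66126515e-01,  9.86104312e-01, -5.10250591e-04, -7.60359270e-05]), 'ft_force': array([ 0.82667743, -0.02905867,  1.06975242]), 'torque': array([-0.01805162, -0.05639639, -0.02680505]), 'grip_force': 0.0, 'width': 0.08724739456746784} 0.0187
```

View pics/top0.png

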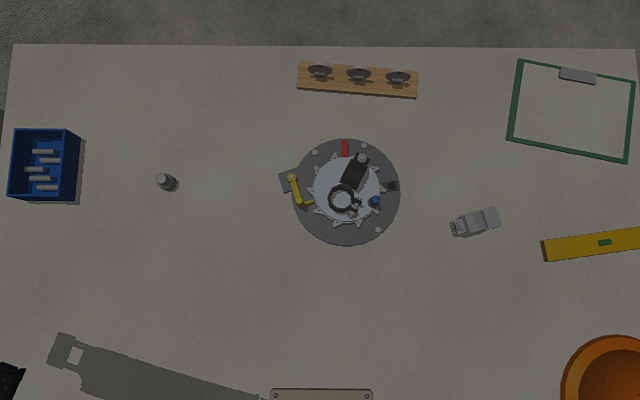

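View pics/scene0.png

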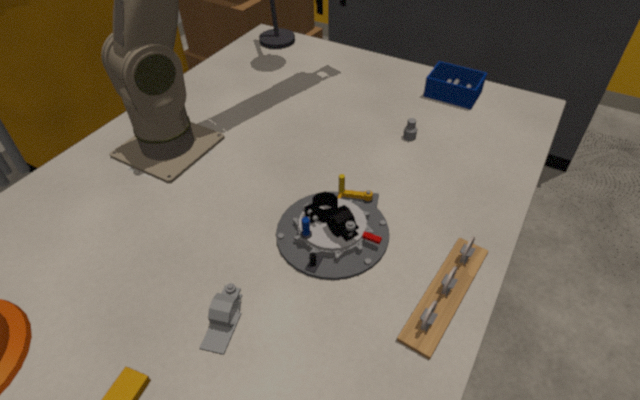

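The top view shows the base at about (346,192), yellow pawl (292,177)–(310,203), blue handle (375,201), dark post (392,185) and red lug (345,148). The scene view shows the knob upright at (341,183), with the pawl running to its pivot at about (370,196).

Run:
```python
from h import *
for n in("top","scene"):
    c=dict(np.load(f'{n}0.npz')); im=c['pixels']; hsv=cv2.cvtColor(im,cv2.COLOR_BGR2HSV)
    H,S,V=[hsv[...,i].astype(int) for i in range(3)]
    roi=np.zeros((400,640),bool)
    if n=="top": roi[130:255,265:410]=1
    else: roi[165:285,265:400]=1
    for name,m in dict(yellow=(H>18)&(H<34)&(S>140),blue=(H>100)&(H<125)&(S>120),red=((H<6)|(H>174))&(S>150)&(V>70)).items():
        m=m&roi; v,u=np.nonzero(m)
        P=pts(c,np.c_[u,v]); 
        print(n,name,len(u),u.min(),u.max(),v.min(),v.max())
        for lo,hi in((.02,.036),(.036,.045),(.045,.075),(.075,.1)):
            k=(P[:,2]>lo)&(P[:,2]<hi)
            if k.sum()>2: print('  ',lo,hi,k.sum(),P[k].mean(0).round(4),P[k].min(0).round(3),P[k].max(0).round(3))
    if n=="top":
        g=(c['z_map']>0)
        v,u=np.nonzero(roi); P=pts(c,np.c_[u,v]); k=(P[:,2]>.008)&(P[:,2]<.016)
        q=P[k]; # base ring: circle from extremes via convex hull
        hull=cv2.convexHull((q[:,:2]*1e4).astype(np.int32)); (x,y),R=cv2.minEnclosingCircle(hull); print('base ring pts',k.sum(),x/1e4,y/1e4,R/1e4)
        k=(P[:,2]>.040)&(P[:,2]<.045)
        cv2.imwrite('pics/crop.png',cv2.resize(np.minimum(im[130:255,265:410].astype(int)*2,255).astype(np.uint8),None,fx=5,fy=4.8,interpolation=cv2.INTER_CUBIC))
```

```text
top yellow 203 287 312 173 204
   0.02 0.036 141 [0.5664 0.0595 0.0325] [0.532 0.024 0.023] [0.607 0.083 0.036]
   0.036 0.045 23 [0.5912 0.0719 0.0377] [0.539 0.033 0.036] [0.606 0.083 0.043]
   0.075 0.1 37 [0.5343 0.0522 0.0818] [0.527 0.045 0.078] [0.541 0.059 0.087]
top blue 44 372 379 196 202
   0.075 0.1 43 [ 0.5363 -0.1178  0.0923] [ 0.529 -0.127  0.088] [ 0.543 -0.11   0.096]
top red 90 342 347 140 156
   0.036 0.045 84 [ 0.6647 -0.0518  0.0422] [ 0.646 -0.058  0.038] [ 0.686 -0.046  0.045]
   0.045 0.075 6 [ 0.6729 -0.0482  0.0457] [ 0.656 -0.051  0.045] [ 0.684 -0.046  0.046]
base ring pts 4723 0.573217236328125 -0.037675732421875 0.1493556396484375
scene yellow 321 314 372 174 257
   0.02 0.036 198 [0.5682 0.059  0.0305] [0.532 0.029 0.02 ] [0.607 0.082 0.036]
   0.036 0.045 33 [0.5707 0.0596 0.0385] [0.531 0.044 0.036] [0.606 0.078 0.045]
   0.045 0.075 46 [0.5408 0.0282 0.058 ] [ 0.517 -0.166  0.045] [0.599 0.052 0.074]
   0.075 0.1 38 [0.5446 0.0198 0.0825] [ 0.522 -0.099  0.075] [0.611 0.059 0.096]
scene blue 209 302 355 195 263
   0.045 0.075 96 [ 0.5539 -0.0925  0.0608] [ 0.512 -0.169  0.046] [ 0.638 -0.015  0.074]
   0.075 0.1 101 [ 0.5438 -0.0988  0.0858] [ 0.513 -0.127  0.075] [ 0.619 -0.014  0.1  ]
scene red 120 363 380 232 242
   0.02 0.036 3 [ 0.6627 -0.0561  0.0346] [ 0.651 -0.057  0.034] [ 0.672 -0.055  0.035]
   0.036 0.045 110 [ 0.6665 -0.0524  0.0421] [ 0.646 -0.061  0.037] [ 0.687 -0.043  0.045]
   0.045 0.075 7 [ 0.6688 -0.0542  0.0453] [ 0.656 -0.058  0.045] [ 0.684 -0.05   0.046]
```

View pics/crop.png

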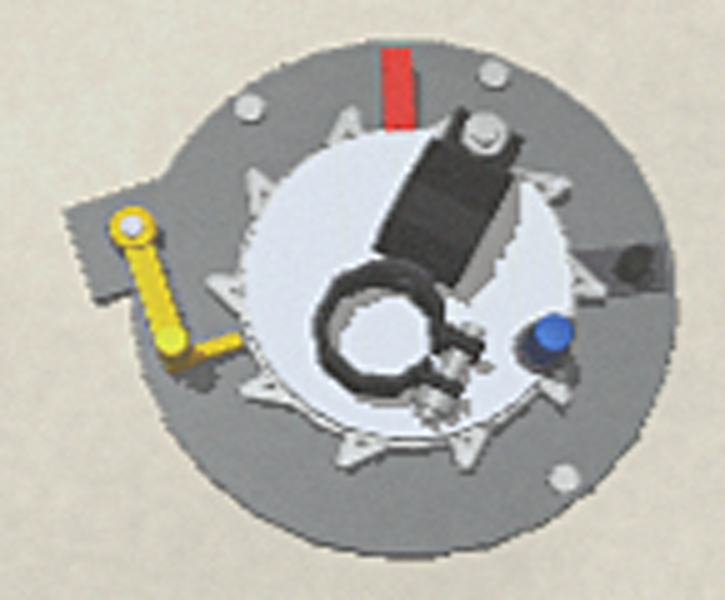

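The crop confirms the pawl pivot at crop (131,225), knob (172,342), handle (553,333), post (633,265), and the base circle spanning x 133–678, y 38–558.

Run:
```python
from h import *
c=dict(np.load('top0.npz'))
uv=lambda a,b:[265+a/5,130+b/4.8]
# base circle edges (avoid pawl plate), at z .012
e=plane(c,[uv(678,298),uv(405,38),uv(405,558),uv(250,510),uv(560,510),uv(560,80),uv(140,380)],.012)[:,:2]
A=np.c_[2*e,np.ones(len(e))]; s=np.linalg.lstsq(A,(e**2).sum(1),rcond=None)[0]; ax=s[:2]
print('axis',ax,'R',np.sqrt(s[2]+ax@ax),np.linalg.norm(e-ax,axis=1).round(4))
piv=plane(c,uv(131,225),.041)[0,:2]; post=plane(c,uv(633,262),.048)[0,:2]
v,u=None,None
lug=np.array([.6655,-.0521]); 
for n,p in dict(knob=(.5343,.0522),knob2=plane(c,uv(172,340),.082)[0,:2],handle=plane(c,uv(554,330),.092)[0,:2],lug=lug,post=post,piv=piv).items():
    d=np.array(p)[:2]-ax; print(n,np.round(p,4),'r',np.hypot(*d).round(4),'ang',np.degrees(np.arctan2(d[1],d[0])).round(1))
print('knob-piv',np.linalg.norm(piv-[.5343,.0522]))
print(np.array(r.tcp_to_grasp))
```

```text
axis [ 0.56880019 -0.05625475] R 0.13264622851974717 [0.1325 0.1312 0.1332 0.1318 0.1321 0.1341 0.1336]
knob [0.5343 0.0522] r 0.1138 ang 107.6
knob2 [0.5323 0.0509] r 0.1132 ang 108.8
handle [ 0.5368 -0.1191] r 0.0705 ang -117.0
lug [ 0.6655 -0.0521] r 0.0968 ang 2.5
post [ 0.5775 -0.1617] r 0.1058 ang -85.3
piv [0.5954 0.073 ] r 0.1319 ang 78.4
knob-piv 0.06454719457923702
0.0187
```

```bash
python3 -m crank '{"steps":[[[0.6,-0.98,0],[0,0,1]],[[0.6,-0.98,0],[0,0,1]],[[0.6,-0.98,0],[0,0,1]],[[0.6,-0.98,0],[0,0,1]],[[0.6,-0.98,0],[0,0,1]],[[0.6,-0.98,0],[0,0,0]],[[0.6,-0.98,0],[0,0,0]],[[0.6,-0.98,0],[0,0,0]],[[0.6,-0.98,0],[0,0,0]],[[0.6,-0.98,0],[0,0,0]]]}' 45 10 
python3 -m crank '{"steps":[[[0.6,-0.98,0],[0,0,0]],[[0.6,-0.98,0],[0,0,0]],[[0.6,-0.98,0],[0,0,0]],[[0.6,-0.98,0],[0,0,0]],[[0.6,-0.98,0],[0,0,0]],[[0.6,-0.98,0],[0,0,0]],[[0.6,-0.98,0],[0,0,0]],[[0.6,-0.98,0],[0,0,0]],[[0.6,-0.98,0],[0,0,0]],[[0.6,-0.98,0],[0,0,0]]]}'
python3 -m crank '{"steps":[[[0.5,-0.8,0],[0,0,0]],[[0.3,-0.5,0],[0,0,0]],[[0,0,0],[0,0,0]],[[0,0,0],[0,0,0]]]}'
python3 - <<'E'
from h import *
c=cam('wrist'); cv2.imwrite('pics/w1.png',c['pixels']); hsv=cv2.cvtColor(c['pixels'],cv2.COLOR_BGR2HSV)
H,S,V=[hsv[...,i].astype(int) for i in range(3)]
for n,m,h in(('y',(H>18)&(H<34)&(S>140),.078),('b',(H>100)&(H<125)&(S>120),.088)):
    v,u=np.nonzero(m); P=pts(c,np.c_[u,v]); k=(P[:,2]>h)&(P[:,2]<.1)&(P[:,0]<.65)&(abs(P[:,1])<.2)
    print(n,k.sum(),P[k].mean(0).round(4),P[k].min(0).round(4),P[k].max(0).round(4))
    if n=='y':
        k=(P[:,2]<.05)&(P[:,0]>.58)&(P[:,0]<.64)&(abs(P[:,1])<.2)
        print('piv',P[k].mean(0),P[k].min(0),P[k].max(0))
E
```

```text
time: 0.98
ee_pos: [0.3552, 0.3441, 0.1855]
eef_rot: [-0.051, 0.999, 0.0, -0.0]
ft_force: [-0.0, 0.7, 0.3]
width: 0.0454
grip_force: 0.0
time: 1.82
ee_pos: [0.5052, 0.0992, 0.1856]
eef_rot: [-0.051, 0.999, 0.0, -0.0]
ft_force: [-0.4, 0.4, 0.5]
width: 0.0452
grip_force: 0.0
time: 2.15
ee_pos: [0.5247, 0.0676, 0.1854]
eef_rot: [-0.05, 0.999, -0.0, -0.0]
ft_force: [0.4, 0.5, -0.3]
width: 0.0451
grip_force: 0.0
y 191 [0.5329 0.0506 0.0801] [ 0.5146 -0.0694  0.078 ] [0.5495 0.0612 0.0827]
piv [0.58889517 0.0742518  0.03223942] [0.58005686 0.06424922 0.01886826] [0.60035387 0.08606797 0.03660243]
b 264 [ 0.5363 -0.1154  0.0901] [ 0.5279 -0.125   0.088 ] [ 0.5665 -0.075   0.0924]
```

```bash
python3 -m crank '{"steps":[[[0.35,-0.62,-0.5],[0,0,0]],[[0,0,-0.8],[0,0,0]],[[0,0,-0.8],[0,0,0]],[[0,0,-0.8],[0,0,0]],[[0,0,-0.8],[0,0,0]],[[0,0,-0.8],[0,0,0]],[[0,0,-0.5],[0,0,0]],[[0,0,-0.3],[0,0,0]],[[0,0,0],[0,0,0]]]}'
python3 -m crank '{"steps":[[[0,0,0],[0,0,0]],[[0,0,0],[0,0,0]],[[0,0,0],[0,0,0]],[[0,0,0],[0,0,0]],[[0,0,0],[0,0,0]]]}' 0 8
python3 - <<'E'
from h import *
c=cam('scene'); cv2.imwrite('pics/s1.png',cv2.resize(c['pixels'][130:300,220:440],None,fx=3.4,fy=3.4))
E
```

```text
time: 2.95
ee_pos: [0.5321, 0.0536, 0.0518]
eef_rot: [-0.052, 0.999, -0.0, -0.001]
ft_force: [0.1, -0.6, 0.9]
width: 0.0451
grip_force: 0.0
time: 3.37
ee_pos: [0.5339, 0.0527, 0.0538]
eef_rot: [-0.051, 0.999, 0.0, 0.0]
ft_force: [0.2, 0.5, 0.6]
width: 0.0197
grip_force: 0.0
```

View pics/s1.png

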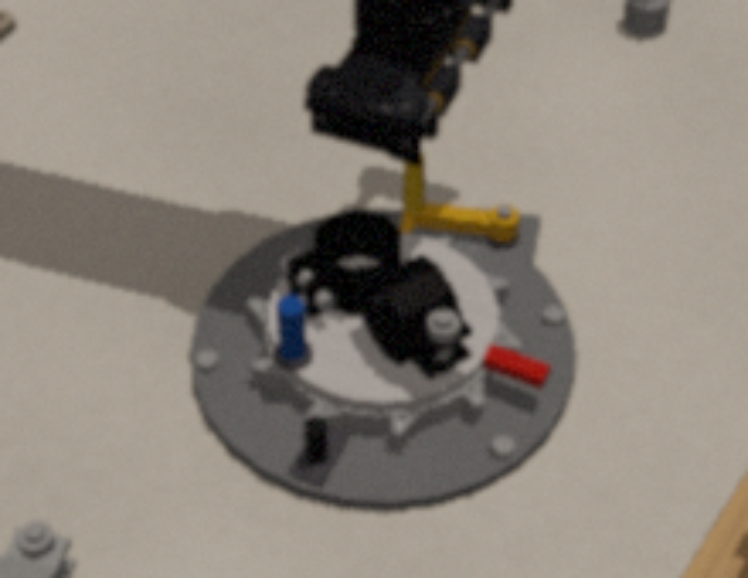

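The scene view shows the fingers at the top of the knob, crop (413,160), with nothing else touched. I'll finish closing and swing the pawl out.

```bash
python3 -m crank '{"steps":[[[0,0,0],[0,0,0]],[[0,0,0],[0,0,0]],[[0,0,0],[0,0,0]]]}' 0 8
python3 -m crank '{"steps":[[[-0.03,0.12,0],[0,0,0]],[[-0.03,0.13,0],[0,0,0]],[[-0.03,0.13,0],[0,0,0]],[[-0.02,0.13,0],[0,0,0]],[[-0.01,0.13,0],[0,0,0]],[[-0.01,0.13,0],[0,0,0]]]}'
python3 -m crank '{"steps":[[[0,0.13,0],[0,0,0]],[[0.01,0.13,0],[0,0,0]],[[0.01,0.13,0],[0,0,0]],[[0.02,0.13,0],[0,0,0]],[[0,0,0],[0,0,0]],[[0,0,0],[0,0,0]]]}'
```

```text
time: 3.67
ee_pos: [0.5335, 0.0525, 0.0532]
eef_rot: [-0.051, 0.999, 0.0, -0.0]
ft_force: [0.1, -0.5, 0.5]
width: 0.0015
grip_force: 0.0
time: 4.17
ee_pos: [0.5302, 0.0723, 0.0532]
eef_rot: [-0.051, 0.999, 0.0, -0.0]
ft_force: [0.1, 0.2, -0.5]
width: 0.0003
grip_force: 0.0
time: 4.67
ee_pos: [0.5313, 0.0849, 0.0531]
eef_rot: [-0.051, 0.999, -0.0, -0.0]
ft_force: [0.0, -0.2, -0.7]
width: 0.0004
grip_force: 0.0
```

The fingers closed on nothing, so I'll look again.

```bash
python3 -m crank '{"steps":[[[0,0,1],[0,0,0]],[[0,0,1],[0,0,0]],[[0,0,1],[0,0,0]],[[0,0,1],[0,0,0]],[[0,0,0],[0,0,0]],[[0,0,0],[0,0,0]]]}' 45
python3 - <<'E'
from h import *
s=monitor.read_state(); print(s['ee_pos'])
for n in('scene','top','wrist'):
    c=cam(n); np.savez(n+'1.npz',**c); 
    if n=='wrist': cv2.imwrite('pics/w2.png',c['pixels'])
    hsv=cv2.cvtColor(c['pixels'],cv2.COLOR_BGR2HSV); H,S,V=[hsv[...,i].astype(int) for i in range(3)]
    m=((H>18)&(H<34)&(S>140)).astype(np.uint8); v,u=np.nonzero(m); P=pts(c,np.c_[u,v])
    k=(P[:,0]>.48)&(P[:,0]<.62)&(P[:,1]>0.02)&(P[:,1]<.13)
    for lo,hi in((.05,.06),(.06,.07),(.07,.078),(.078,.086)):
        q=P[k&(P[:,2]>lo)&(P[:,2]<hi)]
        if len(q)>3: print(n,lo,len(q),np.median(q,0).round(4),np.percentile(q,5,axis=0).round(3),np.percentile(q,95,axis=0).round(3))
E
```

```text
time: 5.17
ee_pos: [0.5321, 0.0847, 0.1544]
eef_rot: [-0.051, 0.999, 0.0, 0.001]
ft_force: [0.3, -0.0, -0.5]
width: 0.0325
grip_force: 0.0
[0.53214634 0.08474783 0.15442337]
scene 0.05 15 [0.5378 0.0477 0.0549] [0.533 0.045 0.051] [0.541 0.054 0.06 ]
scene 0.06 17 [0.537  0.0479 0.0648] [0.532 0.043 0.06 ] [0.541 0.051 0.07 ]
scene 0.07 13 [0.5363 0.0462 0.0745] [0.531 0.045 0.07 ] [0.541 0.051 0.078]
scene 0.078 21 [0.5343 0.0489 0.0829] [0.53  0.045 0.078] [0.54  0.055 0.085]
wrist 0.05 33 [0.5271 0.0571 0.0558] [0.526 0.05  0.051] [0.534 0.062 0.06 ]
wrist 0.06 38 [0.5272 0.0568 0.0653] [0.526 0.049 0.061] [0.531 0.061 0.069]
wrist 0.07 34 [0.5269 0.0561 0.0736] [0.526 0.049 0.071] [0.533 0.062 0.078]
wrist 0.078 230 [0.5331 0.0541 0.0802] [0.527 0.048 0.079] [0.539 0.06  0.081]
```

View pics/w2.png

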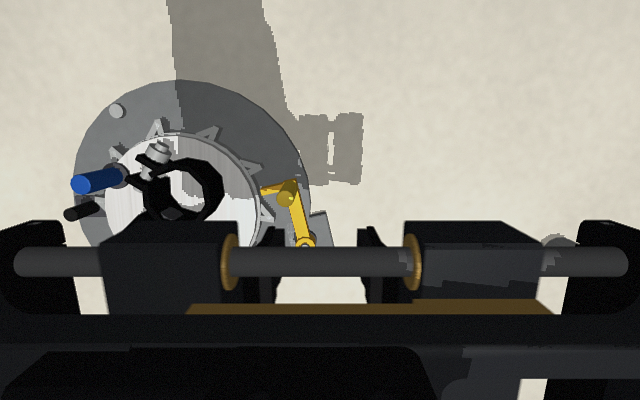

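The wrist view shows the knob (287,190) unmoved and free, left of the fingers at columns 270 and 370. I'll check where the fingers really are against the reported TCP.

Run:
```python
from h import *
for n in('scene','top','wrist'):
    c=dict(np.load(n+'1.npz')); T=c['T']
    def proj(p):
        q=T[:3,:3].T@(np.array(p)-T[:3,3]); return (c['cx']+c['f']*q[0]/-q[2], c['cy']-c['f']*q[1]/-q[2], -q[2])
    print(n,'tcp',np.round(proj([.5321,.0847,.1544]),2),'knobtop',np.round(proj([.533,.053,.082]),2))
    v,u=np.mgrid[0:400,0:640]; uv=np.c_[u.ravel(),v.ravel()]; P=pts(c,uv); z=c['z_map'].ravel()
    k=(z>0)&(P[:,0]>.44)&(P[:,0]<.62)&(P[:,1]>.0)&(P[:,1]<.18)&(P[:,2]>.115)&(P[:,2]<.26)
    for lo in np.arange(.11,.26,.015):
        q=P[k&(P[:,2]>lo)&(P[:,2]<lo+.015)]
        if len(q)>3: print('  %.3f'%lo,len(q),q.min(0).round(3),q.max(0).round(3))
    cv2.imwrite('pics/z.png',c['pixels'])
c=dict(np.load('scene1.npz')); cv2.imwrite('pics/s2.png',cv2.resize(np.minimum(c['pixels'][60:260,220:440].astype(int)*2,255).astype(np.uint8),None,fx=3,fy=3))
```

```text
scene tcp [347.68 144.49   1.05] knobtop [341.14 175.74   1.08]
  0.185 40 [0.525 0.057 0.192] [0.545 0.11  0.2  ]
  0.200 76 [0.525 0.056 0.2  ] [0.546 0.107 0.215]
  0.245 5 [0.54  0.108 0.254] [0.542 0.115 0.259]
top tcp [281.69 195.51   0.95] knobtop [298.49 200.51   1.02]
wrist tcp [3.1912e+02 2.2754e+02 2.1000e-01] knobtop [2.8320e+02 1.9829e+02 2.8000e-01]
  0.185 370 [0.516 0.056 0.186] [0.532 0.113 0.2  ]
  0.200 509 [0.516 0.055 0.2  ] [0.542 0.114 0.215]
  0.215 159 [0.516 0.055 0.215] [0.542 0.113 0.23 ]
  0.230 1020 [0.518 0.06  0.23 ] [0.541 0.111 0.245]
  0.245 1313 [0.485 0.001 0.245] [0.553 0.168 0.26 ]
```

View pics/s2.png

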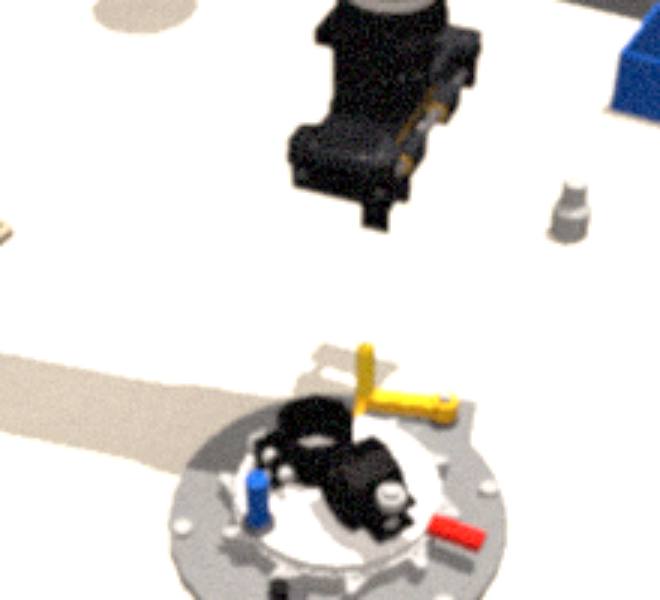

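The picture shows the fingertips ending at about z = 0.187 (crop (375,228)) where the state reports 0.154. The true tip is therefore about 30 mm higher than reported, with x and y correct. I'll go 30 mm lower and check.

```bash
python3 -m crank '{"steps":[[[0.02,-0.64,0],[0,0,0]],[[0.02,-0.64,0],[0,0,0]],[[0,0,-0.8],[0,0,0]],[[0,0,-0.8],[0,0,0]],[[0,0,-0.8],[0,0,0]],[[0,0,-0.8],[0,0,0]],[[0,0,-0.8],[0,0,0]],[[0,0,0],[0,0,0]],[[0,0,0],[0,0,0]]]}' 45
python3 -m crank '{"steps":[[[0,0,-0.4],[0,0,0]],[[0,0,-0.4],[0,0,0]],[[0,0,-0.4],[0,0,0]],[[0,0,0],[0,0,0]],[[0,0,0],[0,0,0]]]}'
python3 -m crank '{"steps":[[[0,0,0],[0,0,0]],[[0,0,0],[0,0,0]],[[0,0,0],[0,0,0]],[[0,0,0],[0,0,0]],[[0,0,0],[0,0,0]],[[0,0,0],[0,0,0]],[[0,0,0],[0,0,0]]]}' 0 8
python3 - <<'E'
from h import *
c=cam('scene'); cv2.imwrite('pics/s3.png',cv2.resize(np.minimum(c['pixels'][110:290,240:420].astype(int)*2,255).astype(np.uint8),None,fx=3.2,fy=3.2))
E
```

```text
time: 6.07
ee_pos: [0.531, 0.0524, 0.052]
eef_rot: [-0.051, 0.999, -0.0, -0.002]
ft_force: [0.9, -0.6, -0.5]
width: 0.0452
grip_force: 0.0
time: 6.48
ee_pos: [0.5318, 0.0527, 0.0226]
eef_rot: [-0.051, 0.999, -0.0, -0.001]
ft_force: [-0.9, -0.5, 0.6]
width: 0.0448
grip_force: 0.0
time: 7.07
ee_pos: [0.5324, 0.0528, 0.0233]
eef_rot: [-0.051, 0.999, 0.0, 0.0]
ft_force: [-0.1, 0.9, 0.7]
width: 0.0158
grip_force: 8.0
```

View pics/s3.png

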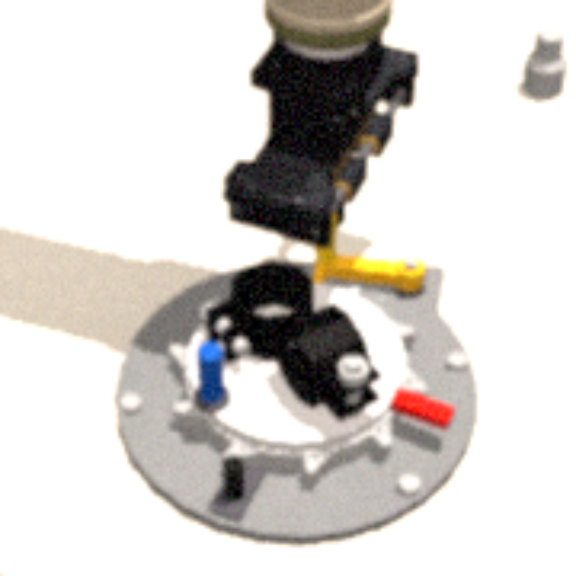

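Width 15.8 mm at 8 N: the knob is gripped (crop (328,240)). Now I'll swing the pawl out by about 0.5 rad.

```bash
python3 -m crank '{"steps":[[[-0.03,0.12,0],[0,0,0]],[[-0.03,0.13,0],[0,0,0]],[[-0.03,0.13,0],[0,0,0]],[[-0.02,0.13,0],[0,0,0]],[[-0.01,0.13,0],[0,0,0]],[[-0.01,0.13,0],[0,0,0]]]}'
python3 -m crank '{"steps":[[[0,0.13,0],[0,0,0]],[[0.01,0.13,0],[0,0,0]],[[0.01,0.13,0],[0,0,0]],[[0.02,0.13,0],[0,0,0]],[[0,0,0],[0,0,0]],[[0,0,0],[0,0,0]]]}'
python3 -m crank '{"steps":[[[0,0,0],[0,0,0]],[[0,0,0],[0,0,0]],[[0,0,0],[0,0,0]]]}' 45
python3 -m crank '{"steps":[[[0,0,1],[0,0,0]],[[0,0,1],[0,0,0]],[[0,0,1],[0,0,0]],[[0,0,1],[0,0,0]],[[0,0,0.5],[0,0,0]],[[0,0,0],[0,0,0]]]}'
python3 - <<'E'
from h import *
c=cam('wrist'); hsv=cv2.cvtColor(c['pixels'],cv2.COLOR_BGR2HSV); H,S,V=[hsv[...,i].astype(int) for i in range(3)]
v,u=np.nonzero((H>18)&(H<34)&(S>140)); P=pts(c,np.c_[u,v])
k=(P[:,0]>.48)&(P[:,0]<.62)&(P[:,1]>0.02)&(P[:,1]<.15)&(P[:,2]>.077)&(P[:,2]<.086)
print('knob',k.sum(),np.median(P[k],0),monitor.read_state()['joint_positions'])
E
```

```text
time: 7.62
ee_pos: [0.5287, 0.0724, 0.023]
eef_rot: [-0.051, 0.999, 0.0, -0.0]
ft_force: [-3.1, -3.5, 1.3]
width: 0.0157
grip_force: 8.0
time: 8.12
ee_pos: [0.5299, 0.0859, 0.023]
eef_rot: [-0.052, 0.999, 0.0, -0.0]
ft_force: [-1.3, 0.4, -0.8]
width: 0.0158
grip_force: 8.0
time: 8.37
ee_pos: [0.5304, 0.0852, 0.0234]
eef_rot: [-0.051, 0.999, 0.0, 0.0]
ft_force: [-0.4, -0.5, 0.3]
width: 0.0282
grip_force: 0.0
time: 8.87
ee_pos: [0.5321, 0.0854, 0.1391]
eef_rot: [-0.051, 0.999, 0.001, 0.003]
ft_force: [0.8, 0.0, 0.1]
width: 0.0447
grip_force: 0.0
knob 253 [0.53017735 0.08657403 0.08031127] [-0.58399205  0.17029107  0.37943192  1.78018414 -0.06815142  1.20045589
  1.48815114]
```

```bash
python3 -m crank '{"steps":[[[0,-0.34,0],[0,0,-1]],[[0,-0.34,0],[0,0,-1]],[[0,-0.34,0],[0,0,-1]],[[0,-0.34,0],[0,0,-1]],[[0,-0.34,0],[0,0,-1]],[[0,-0.34,0],[0,0,-1]],[[0,-0.34,0],[0,0,-1]],[[0,-0.34,0],[0,0,-1]],[[0,-0.34,0],[0,0,-1]],[[0,-0.34,0],[0,0,-1]]]}' 45
python3 -m crank '{"steps":[[[0,-0.34,0],[0,0,-1]],[[0,-0.34,0],[0,0,-1]],[[0,-0.34,0],[0,0,-1]],[[0,-0.34,0],[0,0,-1]],[[0,-0.34,0],[0,0,-1]],[[0,-0.34,0],[0,0,-1]],[[0,-0.34,0],[0,0,-1]],[[0,-0.34,0],[0,0,-1]],[[0,-0.34,0],[0,0,-1]],[[0,-0.34,0],[0,0,-1]]]}'
python3 -m crank '{"steps":[[[0.05,-0.34,0],[0,0,-1]],[[0.05,-0.34,0],[0,0,-1]],[[0.05,-0.34,0],[0,0,-1]],[[0.05,-0.34,0],[0,0,-1]],[[0,0,0],[0,0,-0.6]],[[0,0,0],[0,0,0]],[[0,0,0],[0,0,0]]]}'
python3 - <<'E'
from h import *
s=monitor.read_state(); print(s['joint_positions'].round(2),s['ee_pos'])
for n in('wrist','top','scene'):
    c=cam(n); np.savez(n+'2.npz',**c); hsv=cv2.cvtColor(c['pixels'],cv2.COLOR_BGR2HSV); H,S,V=[hsv[...,i].astype(int) for i in range(3)]
    v,u=np.nonzero((H>100)&(H<125)&(S>120)); P=pts(c,np.c_[u,v])
    k=(P[:,0]>.48)&(P[:,0]<.6)&(P[:,1]>-.16)&(P[:,1]<-.08)&(P[:,2]>.088)&(P[:,2]<.096)
    if k.sum(): print(n,'handle',k.sum(),np.median(P[k],0),np.percentile(P[k],3,axis=0),np.percentile(P[k],97,axis=0))
E
```

```text
time: 9.75
ee_pos: [0.5294, -0.0005, 0.1345]
eef_rot: [0.378, 0.926, -0.0, -0.001]
ft_force: [0.5, -0.0, 0.5]
width: 0.0451
grip_force: 0.0
time: 10.58
ee_pos: [0.5294, -0.0854, 0.1345]
eef_rot: [0.734, 0.68, -0.001, -0.0]
ft_force: [-0.1, 0.2, 0.5]
width: 0.045
grip_force: 0.0
time: 11.17
ee_pos: [0.5346, -0.1188, 0.1348]
eef_rot: [0.853, 0.522, -0.001, -0.0]
ft_force: [-0.4, -0.4, 0.1]
width: 0.0455
grip_force: 0.0
[-0.5   0.23  0.73  1.77 -0.16  1.21 -0.19] [ 0.53457803 -0.11879405  0.13479051]
wrist handle 361 [ 0.53715633 -0.11615658  0.09019688] [ 0.52973867 -0.12367891  0.0886909 ] [ 0.54448123 -0.10896751  0.09157796]
scene handle 36 [ 0.53814221 -0.11836792  0.09257752] [ 0.53141387 -0.12587384  0.09022083] [ 0.5441235  -0.11047151  0.09442926]
```

```bash
python3 -m crank '{"steps":[[[0.1,0.05,-0.7],[0,0,0]],[[0,0,-0.7],[0,0,0]],[[0,0,-0.7],[0,0,0]],[[0,0,-0.7],[0,0,0]],[[0,0,-0.5],[0,0,0]],[[0,0,-0.5],[0,0,0]],[[0,0,-0.44],[0,0,0]],[[0,0,0],[0,0,0]],[[0,0,0],[0,0,0]]]}'
python3 -m crank '{"steps":[[[0,0,0],[0,0,0]],[[0,0,0],[0,0,0]],[[0,0,0],[0,0,0]],[[0,0,0],[0,0,0]],[[0,0,0],[0,0,0]],[[0,0,0],[0,0,0]],[[0,0,0],[0,0,0]]]}' 0 40
python3 -m crank '{"steps":[[[0,0,0],[0,0,0]],[[0,0,0],[0,0,0]]]}'
```

```text
time: 12.07
ee_pos: [0.5374, -0.1178, 0.0295]
eef_rot: [0.853, 0.522, -0.0, -0.0]
ft_force: [0.4, 0.1, -0.0]
width: 0.0449
grip_force: 0.0
time: 12.65
ee_pos: [0.5376, -0.1177, 0.0299]
eef_rot: [0.853, 0.522, 0.0, 0.0]
ft_force: [-0.4, 1.2, 3.8]
width: 0.017
grip_force: 40.0
time: 12.82
ee_pos: [0.5376, -0.1176, 0.0299]
eef_rot: [0.853, 0.522, 0.0, -0.0]
ft_force: [-1.9, 0.2, 5.1]
width: 0.0169
grip_force: 40.0
```

```bash
python3 -m crank '{"steps":[[[-0.085,0.047,0],[0,0,-0.4]],[[-0.086,0.048,0],[0,0,-0.4]],[[-0.164,0.106,0],[0,0,-0.8]],[[-0.156,0.118,0],[0,0,-0.8]],[[0,0,0],[0,0,0]]]}'
python3 -m crank '{"steps":[[[-0.148,0.128,0],[0,0,-0.8]],[[-0.138,0.138,0],[0,0,-0.8]],[[-0.128,0.148,0],[0,0,-0.8]],[[-0.118,0.156,0],[0,0,-0.8]],[[-0.106,0.164,0],[0,0,-0.8]],[[-0.095,0.171,0],[0,0,-0.8]],[[-0.083,0.177,0],[0,0,-0.8]],[[0,0,0],[0,0,0]]]}'
```

```text
time: 13.23
ee_pos: [0.525, -0.1095, 0.0299]
eef_rot: [0.904, 0.428, 0.0, 0.0]
ft_force: [-2.2, -0.3, 4.4]
width: 0.017
grip_force: 40.0
time: 13.9
ee_pos: [0.5048, -0.0823, 0.0299]
eef_rot: [0.98, 0.197, 0.0, 0.0]
ft_force: [-2.1, 0.5, 4.5]
width: 0.017
grip_force: 40.0
```

```bash
python3 -m crank '{"steps":[[[-0.07,0.182,0],[0,0,-0.8]],[[-0.057,0.187,0],[0,0,-0.8]],[[-0.044,0.19,0],[0,0,-0.8]],[[-0.031,0.193,0],[0,0,-0.8]],[[-0.017,0.195,0],[0,0,-0.8]],[[0,0,0],[0,0,0]],[[0,0,0],[0,0,0]]]}'
python3 - <<'E'
from h import *
s=monitor.read_state(); p=s['ee_pos'][:2]; d=p-[.5688,-.0563]; print('handle',p,np.hypot(*d),np.degrees(np.arctan2(d[1],d[0]))%360)
for n in('top','scene'):
    c=cam(n); hsv=cv2.cvtColor(c['pixels'],cv2.COLOR_BGR2HSV); H,S,V=[hsv[...,i].astype(int) for i in range(3)]
    v,u=np.nonzero(((H<6)|(H>174))&(S>150)&(V>60)); P=pts(c,np.c_[u,v])
    k=(abs(P[:,0]-.57)<.13)&(abs(P[:,1]+.056)<.13)&(P[:,2]>.038)&(P[:,2]<.047)
    if k.sum():
        d=np.median(P[k],0)[:2]-[.5688,-.0563]; print(n,k.sum(),np.hypot(*d),np.degrees(np.arctan2(d[1],d[0])))
    if n=='scene':cv2.imwrite('pics/s4.png',cv2.resize(np.minimum(c['pixels'][130:300,240:420].astype(int)*2,255).astype(np.uint8),None,fx=3.3,fy=3.3))
E
```

```text
time: 14.48
ee_pos: [0.4995, -0.0588, 0.0299]
eef_rot: [1.0, 0.026, 0.0, -0.0]
ft_force: [-1.0, 1.0, 5.7]
width: 0.0172
grip_force: 40.0
handle [ 0.49948931 -0.05876721] 0.06935458367742334 182.03866301922977
top 11 0.11325160293713352 -56.06652770373379
scene 106 0.0998255491885519 -57.14825270306527
```

View pics/s4.png

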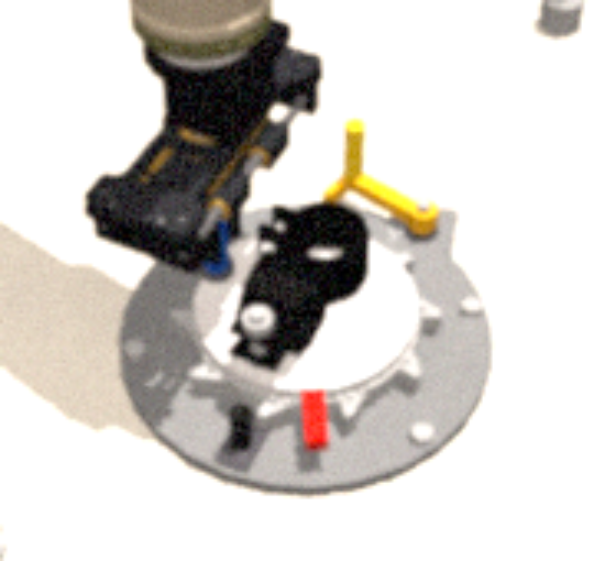

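The lug (315,418) is about 20° short of the post (240,428), and the pawl is well clear. I'll keep going and then creep.

```bash
python3 -m crank '{"steps":[[[0,0.196,0],[0,0,-0.8]],[[0.014,0.195,0],[0,0,-0.8]],[[0.014,0.097,0],[0,0,-0.4]],[[0.014,0.097,0],[0,0,-0.4]],[[0,0,0],[0,0,0]],[[0,0,0],[0,0,0]]]}'
python3 -m crank '{"steps":[[[0.009,0.048,0],[0,0,-0.2]],[[0.009,0.048,0],[0,0,-0.2]],[[0.01,0.048,0],[0,0,-0.2]],[[0,0,0],[0,0,0]]]}'
python3 - <<'E'
from h import *
c=cam('scene'); hsv=cv2.cvtColor(c['pixels'],cv2.COLOR_BGR2HSV); H,S,V=[hsv[...,i].astype(int) for i in range(3)]
v,u=np.nonzero(((H<6)|(H>174))&(S>150)&(V>60)); P=pts(c,np.c_[u,v])
k=(abs(P[:,0]-.57)<.13)&(abs(P[:,1]+.056)<.13)&(P[:,2]>.038)&(P[:,2]<.047)
d=np.median(P[k],0)[:2]-[.5688,-.0563]; print(k.sum(),np.hypot(*d),np.degrees(np.arctan2(d[1],d[0])))
E
```

```text
time: 15.08
ee_pos: [0.5003, -0.0442, 0.0299]
eef_rot: [0.997, -0.079, -0.0, -0.0]
ft_force: [-3.9, 0.7, 7.3]
width: 0.0169
grip_force: 40.0
time: 15.42
ee_pos: [0.5009, -0.0409, 0.0299]
eef_rot: [0.994, -0.105, -0.0, 0.0]
ft_force: [-4.6, 0.3, 6.8]
width: 0.0168
grip_force: 40.0
114 0.09881752604832145 -71.81044000671307
```

```bash
for i in 1; do python3 -m crank '{"steps":[[[0,0.04,0],[0,0,-0.2]],[[0,0.04,0],[0,0,-0.2]],[[0,0,0],[0,0,0]],[[0,0,0],[0,0,0]]]}'; done
python3 -m crank '{"steps":[[[0.005,0.03,0],[0,0,-0.1]],[[0.005,0.03,0],[0,0,-0.1]],[[0,0,0],[0,0,0]],[[0,0,0],[0,0,0]]]}'
```

```text
time: 15.8
ee_pos: [0.5015, -0.0389, 0.0299]
eef_rot: [0.992, -0.122, 0.0, 0.0]
ft_force: [-0.9, -0.9, 4.6]
width: 0.0172
grip_force: 40.0
time: 16.13
ee_pos: [0.5018, -0.0374, 0.0299]
eef_rot: [0.991, -0.132, 0.0, 0.0]
ft_force: [0.6, -1.6, 5.1]
width: 0.0172
grip_force: 40.0
```

```bash
python3 -m crank '{"steps":[[[0.005,0.024,0],[0,0,-0.1]],[[0,0,0],[0,0,0]],[[0.005,0.024,0],[0,0,-0.1]],[[0,0,0],[0,0,0]],[[0,0,0],[0,0,0]]]}'
python3 - <<'E'
from h import *
s=monitor.read_state();print(s['ft_force'],s['ee_pos'])
c=cam('scene'); hsv=cv2.cvtColor(c['pixels'],cv2.COLOR_BGR2HSV); H,S,V=[hsv[...,i].astype(int) for i in range(3)]
v,u=np.nonzero(((H<6)|(H>174))&(S>150)&(V>60)); P=pts(c,np.c_[u,v])
k=(abs(P[:,0]-.57)<.13)&(abs(P[:,1]+.056)<.13)&(P[:,2]>.038)&(P[:,2]<.047)
d=np.median(P[k],0)[:2]-[.5688,-.0563]; print(k.sum(),np.hypot(*d),np.degrees(np.arctan2(d[1],d[0])))
E
```

```text
time: 16.55
ee_pos: [0.5021, -0.0362, 0.0299]
eef_rot: [0.99, -0.14, 0.001, 0.0]
ft_force: [2.9, -1.8, 4.8]
width: 0.0173
grip_force: 40.0
[ 2.91869598 -1.80634603  4.79006381] [ 0.50213885 -0.0361778   0.02986397]
119 0.09874742089226868 -75.9424030353703
```

```bash
python3 -m crank '{"steps":[[[0.012,0.02,0],[0,0,-0.1]],[[0,0,0],[0,0,0]],[[0,0,0],[0,0,0]]]}'
python3 -m crank '{"steps":[[[0.01,0.02,0],[0,0,-0.1]],[[0,0,0],[0,0,0]],[[0,0,0],[0,0,0]]]}'
```

```text
time: 16.85
ee_pos: [0.5022, -0.0358, 0.0299]
eef_rot: [0.989, -0.145, 0.0, 0.0]
ft_force: [2.5, -3.4, 5.4]
width: 0.0172
grip_force: 40.0
time: 17.1
ee_pos: [0.5023, -0.0357, 0.0299]
eef_rot: [0.989, -0.149, 0.0, 0.0]
ft_force: [1.7, -4.5, 6.7]
width: 0.0169
grip_force: 40.0
```

```bash
python3 -m crank '{"steps":[[[0.01,0.02,0],[0,0,-0.1]],[[0,0,0],[0,0,0]],[[0,0,0],[0,0,0]]]}'
```

```text
time: 17.35
ee_pos: [0.5023, -0.0356, 0.0298]
eef_rot: [0.988, -0.154, 0.0, 0.001]
ft_force: [0.1, -5.5, 8.1]
width: 0.0169
grip_force: 40.0
```

```bash
python3 -m crank '{"steps":[[[0.01,0.03,0],[0,0,0]],[[0.01,0.03,0],[0,0,0]],[[0.01,0.03,0],[0,0,0]],[[0,0,0],[0,0,0]],[[0,0,0],[0,0,0]]]}'
```

```text
time: 17.77
ee_pos: [0.5024, -0.0352, 0.0298]
eef_rot: [0.988, -0.154, -0.0, 0.002]
ft_force: [-2.5, -11.5, 10.3]
width: 0.017
grip_force: 40.0
```

```bash
python3 -m crank '{"steps":[[[0.01,0.025,0],[0,0,0]],[[0.01,0.025,0],[0,0,0]],[[0.01,0.025,0],[0,0,0]],[[0,0,0],[0,0,0]],[[0,0,0],[0,0,0]]]}'
```

```text
time: 18.18
ee_pos: [0.5025, -0.0349, 0.0298]
eef_rot: [0.988, -0.155, -0.001, 0.002]
ft_force: [-5.5, -16.5, 13.9]
width: 0.017
grip_force: 40.0
```

```bash
python3 -m crank '{"steps":[[[0,0,0],[0,0,0]],[[0,0,0],[0,0,0]],[[0,0,0],[0,0,0]],[[0,0,0],[0,0,0]],[[0,0,0],[0,0,0]]]}';python3 -m crank '{"steps":[[[0,0,0],[0,0,0]],[[0,0,0],[0,0,0]],[[0,0,0],[0,0,0]],[[0,0,0],[0,0,0]]]}'
```

```text
time: 18.6
ee_pos: [0.5025, -0.0349, 0.0298]
eef_rot: [0.988, -0.155, -0.001, 0.002]
ft_force: [-5.2, -16.4, 13.7]
width: 0.0169
grip_force: 40.0
time: 18.93
ee_pos: [0.5024, -0.035, 0.0298]
eef_rot: [0.988, -0.155, -0.001, 0.002]
ft_force: [-5.5, -17.0, 13.4]
width: 0.0172
grip_force: 40.0
```

```bash
python3 -m crank '{"steps":[[[-0.01,-0.03,0],[0,0,0]],[[-0.01,-0.03,0],[0,0,0]],[[-0.01,-0.03,0],[0,0,0]],[[-0.01,-0.03,0],[0,0,0]],[[-0.01,-0.03,0],[0,0,0]],[[-0.01,-0.03,0],[0,0,0]],[[0,0,0],[0,0,0]],[[0,0,0],[0,0,0]]]}'
python3 -m crank '{"steps":[[[0,0,0],[0,0,0]],[[0,0,0],[0,0,0]],[[0,0,0],[0,0,0]],[[0,0,0],[0,0,0]],[[0,0,0],[0,0,0]]]}' 45 10
python3 -m crank '{"steps":[[[0,0,0.4],[0,0,0]],[[0,0,0.8],[0,0,0]],[[0,0,1],[0,0,0]],[[0,0,1],[0,0,0]],[[0,0,1],[0,0,0]],[[0,0,0],[0,0,0]],[[0,0,0],[0,0,0]]]}'
python3 - <<'E'
from h import *
c=cam('wrist'); np.savez('w3.npz',**c)
c=cam('scene'); hsv=cv2.cvtColor(c['pixels'],cv2.COLOR_BGR2HSV); H,S,V=[hsv[...,i].astype(int) for i in range(3)]
v,u=np.nonzero(((H<6)|(H>174))&(S>150)&(V>60)); P=pts(c,np.c_[u,v])
k=(abs(P[:,0]-.57)<.13)&(abs(P[:,1]+.056)<.13)&(P[:,2]>.038)&(P[:,2]<.047)
d=np.median(P[k],0)[:2]-[.5688,-.0563]; print(k.sum(),np.hypot(*d),np.degrees(np.arctan2(d[1],d[0])))
v,u=np.nonzero((H>18)&(H<34)&(S>140)); P=pts(c,np.c_[u,v])
k=(P[:,0]>.48)&(P[:,0]<.62)&(P[:,1]>0.02)&(P[:,1]<.15)&(P[:,2]>.077)&(P[:,2]<.086)
print('knob',k.sum(),np.median(P[k],0))
E
```

```text
time: 19.6
ee_pos: [0.5022, -0.0357, 0.0298]
eef_rot: [0.988, -0.153, -0.0, 0.0]
ft_force: [-0.6, -3.5, 8.4]
width: 0.0169
grip_force: 40.0
time: 20.02
ee_pos: [0.502, -0.0346, 0.0294]
eef_rot: [0.988, -0.153, -0.0, -0.0]
ft_force: [0.1, -0.5, -0.5]
width: 0.041
grip_force: 0.0
time: 20.6
ee_pos: [0.5032, -0.0346, 0.136]
eef_rot: [0.988, -0.153, 0.001, -0.001]
ft_force: [-0.3, 0.1, -0.2]
width: 0.0448
grip_force: 0.0
119 0.09892798491337453 -76.29519448503738
knob 24 [0.53303605 0.08220495 0.08268253]
```

```bash
python3 -m crank '{"steps":[[[0.22,0.97,0],[0,0,1]],[[0.22,0.97,0],[0,0,1]],[[0.22,0.97,0],[0,0,1]],[[0.22,0.97,0],[0,0,1]],[[0.22,0.97,0],[0,0,1]],[[0,0,0],[0,0,0]],[[0,0,0],[0,0,0]]]}'
python3 -m crank '{"steps":[[[0,0,-0.8],[0,0,0]],[[0,0,-0.8],[0,0,0]],[[0,0,-0.8],[0,0,0]],[[0,0,-0.8],[0,0,0]],[[0,0,-0.5],[0,0,0]],[[0,0,-0.5],[0,0,0]],[[0,0,-0.3],[0,0,0]],[[0,0,0],[0,0,0]],[[0,0,0],[0,0,0]]]}'
python3 -m crank '{"steps":[[[0,0,0],[0,0,0]],[[0,0,0],[0,0,0]],[[0,0,0],[0,0,0]],[[0,0,0],[0,0,0]],[[0,0,0],[0,0,0]],[[0,0,0],[0,0,0]],[[0,0,0],[0,0,0]]]}' 0 10
```

```text
time: 21.28
ee_pos: [0.5292, 0.0871, 0.1334]
eef_rot: [0.998, 0.065, -0.001, 0.001]
ft_force: [-0.2, -0.7, 0.2]
width: 0.0449
grip_force: 0.0
time: 22.03
ee_pos: [0.5301, 0.086, 0.0224]
eef_rot: [0.998, 0.064, 0.0, 0.0]
ft_force: [-0.2, -0.3, 0.7]
width: 0.045
grip_force: 0.0
time: 22.62
ee_pos: [0.5301, 0.0863, 0.0224]
eef_rot: [0.998, 0.064, 0.0, -0.0]
ft_force: [0.1, 0.7, 2.1]
width: 0.0158
grip_force: 10.0
```

```bash
python3 -m crank '{"steps":[[[-0.02,-0.13,0],[0,0,0]],[[-0.01,-0.13,0],[0,0,0]],[[-0.01,-0.13,0],[0,0,0]],[[0,-0.13,0],[0,0,0]],[[0.01,-0.13,0],[0,0,0]],[[0.01,-0.13,0],[0,0,0]],[[0,0,0],[0,0,0]]]}'
python3 -m crank '{"steps":[[[0.02,-0.1,0],[0,0,0]],[[0.02,-0.1,0],[0,0,0]],[[0.02,-0.1,0],[0,0,0]],[[0.02,-0.1,0],[0,0,0]],[[0,0,0],[0,0,0]]]}'
```

```text
time: 23.2
ee_pos: [0.5294, 0.0656, 0.0222]
eef_rot: [0.998, 0.064, -0.0, 0.0]
ft_force: [-2.2, -0.0, 2.6]
width: 0.0156
grip_force: 10.0
time: 23.62
ee_pos: [0.5316, 0.056, 0.0221]
eef_rot: [0.998, 0.064, 0.0, 0.0]
ft_force: [-1.6, 0.6, 2.6]
width: 0.0153
grip_force: 10.0
```

```bash
python3 -m crank '{"steps":[[[0.02,-0.06,0],[0,0,0]],[[0.02,-0.06,0],[0,0,0]],[[0,0,0],[0,0,0]],[[0,0,0],[0,0,0]]]}'
python3 -m crank '{"steps":[[[0.01,-0.04,0],[0,0,0]],[[0,0,0],[0,0,0]],[[0,0,0],[0,0,0]]]}'
```

```text
time: 23.95
ee_pos: [0.5325, 0.0535, 0.0221]
eef_rot: [0.998, 0.064, 0.0, 0.0]
ft_force: [-1.0, 1.2, 1.9]
width: 0.0156
grip_force: 10.0
time: 24.2
ee_pos: [0.5327, 0.0528, 0.0221]
eef_rot: [0.998, 0.064, 0.0, 0.0]
ft_force: [-1.1, 1.7, 1.4]
width: 0.0157
grip_force: 10.0
```

```bash
python3 -m crank '{"steps":[[[0.01,-0.04,0],[0,0,0]],[[0,0,0],[0,0,0]],[[0,0,0],[0,0,0]]]}'
python3 -m crank '{"steps":[[[0.01,-0.03,0],[0,0,0]],[[0,0,0],[0,0,0]],[[0,0,0],[0,0,0]]]}'
```

```text
time: 24.45
ee_pos: [0.5326, 0.0526, 0.0221]
eef_rot: [0.998, 0.065, -0.0, -0.0]
ft_force: [-3.1, 5.7, 2.3]
width: 0.0153
grip_force: 10.0
time: 24.7
ee_pos: [0.5327, 0.0526, 0.0221]
eef_rot: [0.998, 0.065, -0.0, -0.001]
ft_force: [-3.5, 6.8, 3.6]
width: 0.0154
grip_force: 10.0
```

The knob is on its inner stop, at the same spot as when first gripped. I'll ease off, open, lift and check.

```bash
python3 -m crank '{"steps":[[[-0.02,0.05,0],[0,0,0]],[[0,0,0],[0,0,0]],[[0,0,0],[0,0,0]]]}'
python3 -m crank '{"steps":[[[0,0,0],[0,0,0]],[[0,0,0],[0,0,0]],[[0,0,0],[0,0,0]],[[0,0,0],[0,0,0]],[[0,0,0],[0,0,0]]]}' 45
python3 -m crank '{"steps":[[[0,0,0.4],[0,0,0]],[[0,0,0.8],[0,0,0]],[[0,0,1],[0,0,0]],[[0,0,1],[0,0,0]],[[0,0,1],[0,0,0]],[[0,0,1],[0,0,0]],[[-0.8,0,0],[0,0,0]],[[-0.8,0,0],[0,0,0]],[[0,0,0],[0,0,0]],[[0,0,0],[0,0,0]]]}'
python3 - <<'E'
from h import *
c=cam('scene'); hsv=cv2.cvtColor(c['pixels'],cv2.COLOR_BGR2HSV); H,S,V=[hsv[...,i].astype(int) for i in range(3)]
v,u=np.nonzero(((H<6)|(H>174))&(S>150)&(V>60)); P=pts(c,np.c_[u,v])
k=(abs(P[:,0]-.57)<.13)&(abs(P[:,1]+.056)<.13)&(P[:,2]>.038)&(P[:,2]<.047)
d=np.median(P[k],0)[:2]-[.5688,-.0563]; print(k.sum(),np.hypot(*d),np.degrees(np.arctan2(d[1],d[0])))
v,u=np.nonzero((H>18)&(H<34)&(S>140)); P=pts(c,np.c_[u,v])
k=(P[:,0]>.48)&(P[:,0]<.62)&(P[:,1]>0.02)&(P[:,1]<.15)&(P[:,2]>.077)&(P[:,2]<.086)
print('knob',k.sum(),np.median(P[k],0),'(start .5343 .0489)')
cv2.imwrite('pics/s5.png',cv2.resize(np.minimum(c['pixels'][130:300,240:420].astype(int)*2,255).astype(np.uint8),None,fx=3.3,fy=3.3))
E
```

```text
time: 24.95
ee_pos: [0.5326, 0.0527, 0.0221]
eef_rot: [0.998, 0.064, 0.0, -0.0]
ft_force: [-1.8, 4.1, 1.4]
width: 0.016
grip_force: 10.0
time: 25.37
ee_pos: [0.5328, 0.0518, 0.0222]
eef_rot: [0.998, 0.064, 0.0, 0.0]
ft_force: [0.2, 0.3, 0.6]
width: 0.04
grip_force: 0.0
time: 26.2
ee_pos: [0.4924, 0.0527, 0.153]
eef_rot: [0.998, 0.065, 0.0, -0.001]
ft_force: [-0.3, 0.8, 0.2]
width: 0.045
grip_force: 0.0
119 0.09971339205072105 -76.34966822468358
knob 21 [0.53478391 0.04917165 0.08261643] (start .5343 .0489)
```

View pics/s5.png

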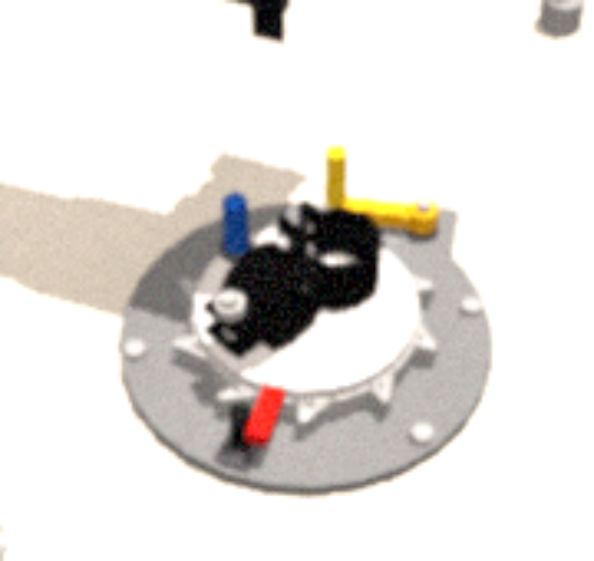

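The lug (265,415) rests at the post (240,425), the pawl knob (336,175) is back at its start position, and the gripper is clear.

```bash
python3 -c "
from bench import ticket; print(ticket.close_job())"
```

```text
the job is handed in; nothing more can be done
None
```

The job is done and handed in at about 26 s: the pawl was swung clear, the table turned back and held against the post at about 17 N at the handle (about 10 N at the post) for about 0.8 s, and the pawl put fully back in. The first try at gripping the knob closed on air because the real fingertips sit about 30 mm above the reported height, and the gripper was clear of everything at the end.

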